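Face the dirt filter's outlet to the pipe and lock the keeper bar

TASK

The brass dirt filter stands in the cup of the service stand, turned the wrong way. Turn it in its cup, without lifting it out, until its long outlet points straight at the open end of the copper pipe clamped on the wooden block; then swing the stand's keeper bar over the filter until it is fully home in its catch. Leave the gauge, the tee and the ring nut beside the stand where they are.

Things in the scene. Friction and masses are not known exactly. Their poses are not given: they have to be found in the camera images.
- stand: Grey fixed service stand; origin on the table on the cup's axis. Foot strip 250 x 50 x 12 mm along its x. Cup: floor at 12 mm, inner diameter 67, wall 14 high. Hinge post 20 thick at x = +100 mm, 178 tall. Catch post 20 x 24 mm at x = -108 mm with a C-shaped catch open towards +y, top lip 182 mm above the table.
- filter: Loose brass canister, 64 mm diameter, 104 high, about 0.65 kg, with a flat steel key on top (140 in all). Stands in the cup with 1.5 mm play and can be turned any amount either way against friction only. Origin: centre of its underside (12 mm above the table). x axis: along the long outlet, a tube 26 mm in diameter; a short plug, 20 mm thick, points the other way and ends 44 mm from the axis.
- outlet_tip (a point): Centre of the open end of the filter's long outlet, 72 mm from the filter's axis, 70 mm above the table; same axes as the filter.
- filter_key (a point): Grip point of the key on top of the filter: on the filter's axis, 13 mm below the key's top, 139 mm above the table; axes as the filter. The key is 50 mm long (along x), 16 mm thick (along y: fingers close across it) and 36 mm high.
- tail_mouth (a point): Centre of the open end of the fixed level copper pipe (22 mm diameter, 27 mm collar; clipped on a wooden block 55 x 60 x 48 mm), 70 mm above the table, 106 mm from the cup's axis. x points along the pipe away from the cup; the pipe's line passes through the cup's axis. When faced, the outlet tip lies on that line 34 mm short of the mouth. Its direction from the cup varies.
- keeper (a joint): Angle of the keeper bar about the hinge post's upright pin, rad: 0 = home against the stop in its catch, growing as it swings open (clockwise seen from above, from the stand's -x to its +y), up to 2.1. It moves level, stays where it is left and takes under 2 N at the knob; it passes 6 mm above the filter's key.
- keeper_pin (a point): On the keeper bar's hinge axis, at the middle of the bar's thickness, 164 mm above the table, 100 mm from the cup's axis.
- keeper_knob (a point): Grip point on the bar's upright round black knob, 194 mm above the table, 160 mm from the hinge axis. The knob is 16 mm in diameter and rises from the bar's top (170 mm) to 218 mm above the table. The bar is flat aluminium, 22 mm wide, 12 thick, and reaches 215 mm from the hinge axis.
- gauge: Bystander: round steel pressure gauge on a small foot, 50 x 68 x 96 mm, loose, near the stand's +y side; origin under its centre.
- tee: Bystander: loose brass tee fitting lying on the table, 84 x 60 x 36 mm; origin under its centre.
- nut: Bystander: loose brass ring nut, 64 mm in diameter, 22 mm high; origin under its centre.
There are look-alikes about, which are no part of the job. What is shaped like the filter but blue or turquoise is not meant. Leave any green look-alike of the part that bears tail_mouth alone.

How it is judged:
By the outcome, as a careful person would: the job done as asked, in the order asked, and still so for the second after the job is handed in, with the robot touching nothing.
It also fails if it takes over 70 s, if anything falls off the work surface, if the arm or the gripper's body presses on something with over 40 N, if the wrist force passes 120 N, or if a joint passes its speed limit or range.

ROBOT

A 7-joint arm with a two-finger parallel gripper is mounted at the origin on the work surface. World frame = base frame: x ahead of the robot, y to its left, z up, the work surface at z = 0. Lengths are in m, angles in rad, forces in N, time in s.
With the tool pointing down it reaches from about 0.425 to 0.875 m from the base axis. Payload 4.7 kg.
Tool frame: the origin (TCP) lies on the centre line of the jaws, within the pads' length; the fingertips stand 14 mm ahead of it and the grasp point (between the pads) lies 5 mm behind it; z points along the fingers, y is the line along which they close (so a half turn about z gives the same grasp; the last joint's range is limited). The gripper opens to 87 mm and grips with 3 to 60 N. Pads are 19 mm wide; open, the fingers measure 117 mm over their backs; the gripper's body (75 mm by 190 mm) begins 51 mm behind the grasp point.
Start: joints at [1.318, 0.321, -0.07, 1.45, 0.023, 1.371, -0.057], TCP at [0.171, -0.627, 0.237] pointing down, gripper open.
Joint ranges: [-2.86, 2.86], [-0.3, 2.09], [-1.38, 1.24], [0.06, 2.45], [-1.56, 4.7], [0.09, 2.05], [-2.69, 2.69]. Speed limits (rad/s): [2.57, 2.57, 3.14, 3.14, 3.14, 3.14, 3.14].

INTERFACE

Orientations are given as a rotation vector (axis times angle).
In Python, from bench import ctrl gives the robot as it stands.
- The arm moves only by the tool send_rows, never from a script. Its argument "steps" is a list of rows, each an object of numbers: "tx", "ty", "tz": the shift along the tool's x, y, z in units of 60 mm (1.0 is 60 mm); "turn": the turn about the tool's z in units of 8 degrees (1.0 is 8 degrees); "grip": the opening, from 0 (shut) to 1 (fully open). A call has 1 to 12 rows; each row shifts and turns the commanded pose from where the row before left it, along the tool's axes as they then stand; what a row does not reach is not made up. A row lasts 1/8 s, in which the tool goes at most 62.5 mm and 10.7 degrees, less where a joint would pass 70% of its speed; a pose out of reach is approached as far as the arm can. A call is refused whole if a number of a shift passes 1 or a number of a turn 1, either way. A call with a gripper value outside its range is refused whole. The fingers move at their own pace and stop on an object; "newtons" is the grip in N (left out, the last holds). Time passes only in rows, so rows that do not move let the fingers close. It gives the time, the measured TCP pose, the force, the opening and the grip force at its end, in the units of the state.
- ctrl.get_state(): the state, without advancing time (a new reading comes with each control period).
- ctrl.get_image(name): name is "scene" or "top" or "wrist"; returns a dict with "pixels" (400x640x3 uint8, red, green, blue), "K" (3x3 intrinsics, pixels), "cam_to_world" (4x4, takes a point from camera to world coordinates); the wrist camera has in their place "T_tool_cam" (4x4, takes a point from camera to tool coordinates, whose origin is the TCP and whose axes are the flange's). Camera axes: x right, y down, z forward; pixel columns grow to the right and rows downward; lengths in m; the calibration is good to about 2 mm. A picture is of the moment at which its call begins: read the wrist's pose just before it. There is no depth.
- ctrl.close_job(): hands the job in; it is judged then, once.
The state is a dict: "time": time; "joint_positions": joint angles; "qd": joint speeds; "joint_torque": joint torques, N m; "position": TCP position; "tool_rot": TCP orientation; "ft_force": force on the tool from outside, world axes, zero at the start; "torque": the same for the moment, N m; "grip_width": opening from 0.0 (shut) to 1.0 (fully open); "grip_force": force on a finger pad.
Only numpy, scipy, OpenCV 4.12 (cv2) and the standard library are available. Lean on these libraries where they do the work, as an engineer would, in place of code of your own. Each camera call takes 0.05 s, during which the arm holds its last target. There are 200 camera calls.

## Working session

There is one attempt and no reset: what is moved stays moved. The work goes in short steps, Python scripts to look and compute and a tool call to move; the robot and the scene stay as the last step left them, time stands still between calls to the robot, and variables do not carry over. Pictures are saved under pics/ and viewed, at most 10 in all, crops included, and the job is handed in when it is done.

Besides the shell and the picture viewer there is one more tool, called after "Request:" in YAML: its name, and indented under it one key for each argument. send_rows: Moves the arm, as the interface text tells. Its arguments: {"type":"object","properties":{"steps":{"type":"array"},"newtons":{"type":"number"}},"required":["steps"]}

```bash
ls; mkdir -p pics; cat > h.py <<'E'
import numpy as np, cv2
from bench import ctrl
def save(name,fn):
    im=ctrl.get_image(name); cv2.imwrite(fn,im["pixels"][:,:,::-1]); return im
def proj(im,p,T=None):
    T=im["cam_to_world"] if T is None else T
    c=np.linalg.inv(T)@np.append(p,1); q=im["K"]@c[:3]; return q[:2]/q[2]
def ray(im,uv,T=None):
    T=np.array(im["cam_to_world"]) if T is None else T
    d=T[:3,:3]@np.linalg.inv(im["K"])@np.array([uv[0],uv[1],1.]); return T[:3,3],d/np.linalg.norm(d)
def atz(im,uv,z,T=None):
    o,d=ray(im,uv,T); return o+d*(z-o[2])/d[2]
def tri(a,b):
    A=np.zeros((3,3));y=np.zeros(3)
    for o,d in (a,b):
        P=np.eye(3)-np.outer(d,d);A+=P;y+=P@o
    x=np.linalg.solve(A,y); return x,[np.linalg.norm((np.eye(3)-np.outer(d,d))@(x-o)) for o,d in (a,b)]
E
python3 - <<'E'
from h import *
import pickle
d={}
for n in("scene","top"):
    d[n]=save(n,f"pics/{n}0.png"); print(n,d[n]["K"],d[n]["cam_to_world"])
pickle.dump(d,open("im0.pkl","wb")); print(ctrl.get_state())
E
```

```text
pics
scene [[421.34854957   0.         319.49751704]
 [  0.         421.34854957 201.83052118]
 [  0.           0.           1.        ]] [[ 0.28150406  0.81391652 -0.50822767  1.02044363]
 [ 0.9594496  -0.23071399  0.16194913 -0.16883996]
 [ 0.01455784 -0.53320817 -0.84585881  0.96731828]
 [ 0.          0.          0.          1.        ]]
top [[385.14293004   0.         315.22755084]
 [  0.         385.14293004 203.7017627 ]
 [  0.           0.           1.        ]] [[-0.02468005 -0.9920257   0.12359572  0.43841798]
 [-0.99963006  0.02307558 -0.01439659 -0.0139337 ]
 [ 0.01142974 -0.1239053  -0.99222822  0.9411184 ]
 [ 0.          0.          0.          1.        ]]
{'time': 0.1, 'joint_positions': array([ 1.31808393,  0.32175798, -0.07007835,  1.45157174,  0.02262015,
        1.37077771, -0.05689281]), 'qd': array([ 0.00110073, -0.00152246, -0.00106707, -0.00328281, -0.00031706,
       -0.00155374, -0.00012912]), 'joint_torque': array([-5.99403156e-04, -4.92570662e+01, -4.05968819e-01, -3.13398600e+01,
       -6.39881683e-02,  3.94746987e-02,  3.41052089e-05]), 'position': array([ 0.17119711, -0.62655996,  0.23555549]), 'tool_rot': array([-3.11199255e+00, -4.17692620e-01,  5.38495750e-04]), 'ft_force': array([-0.02518286,  0.16992908,  0.02415377]), 'torque': array([-0.00221014,  0.01455406, -0.00054225]), 'grip_force': 0.0, 'grip_width': 1.0019673145222951}
```

View pics/scene0.png

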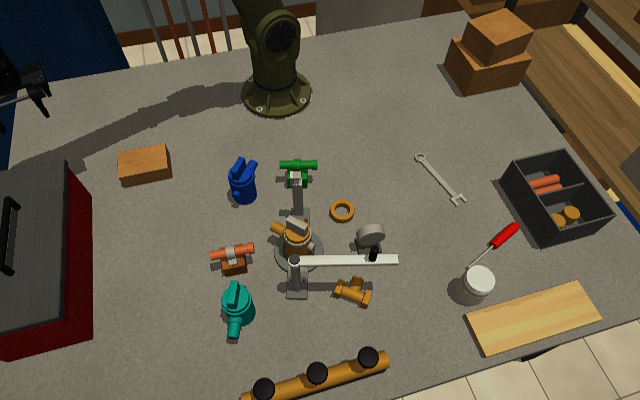

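View pics/top0.png

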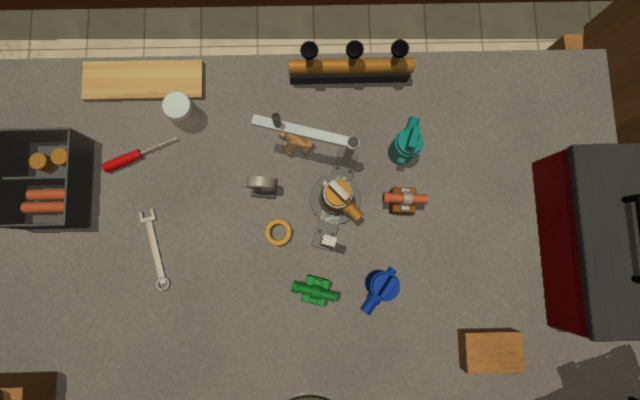

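Scene picture: brass filter at about (297,237), and its keeper bar runs (295,260)→(398,260) with its knob at (373,255). Copper pipe on wooden block is at (232,255). Gauge (370,236), tee (353,290), nut (342,210).
Top picture: filter (338,195), pipe (405,199), hinge post (352,143), knob (276,120), catch (327,240).
Candidates: for the filter, brass (338,195), blue (383,287) and turquoise (409,140) in top. The brass one in the cup is meant. For the pipe, copper on wood (405,199) and green (315,291). The copper one is meant. I'll confirm this in an enlarged crop.

```bash
python3 - <<'E'
from h import *
a=cv2.imread("pics/top0.png")[100:260,240:440]; b=cv2.imread("pics/scene0.png")[150:310,200:400]
c=np.vstack([cv2.resize(a,(750,600),interpolation=cv2.INTER_CUBIC)])
cv2.imwrite("pics/c1.png",c); cv2.imwrite("pics/c2.png",cv2.resize(b,(750,600),interpolation=cv2.INTER_CUBIC))
E
```

```text
(no output)
```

View pics/c1.png

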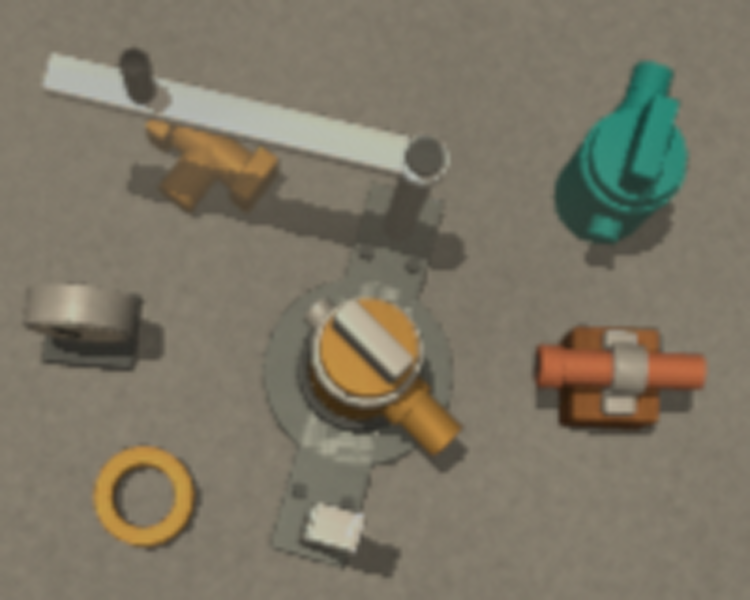

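View pics/c2.png

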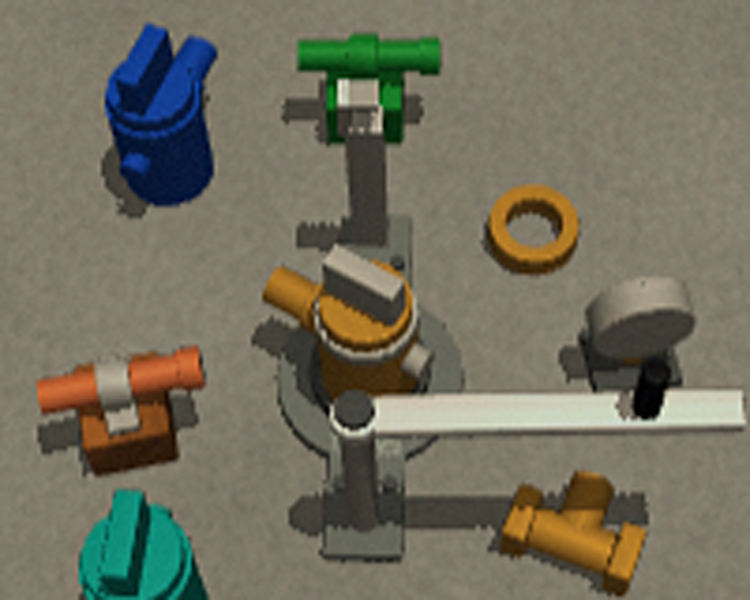

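Crops confirm it: the brass canister with the steel key in the grey cup is the filter. The orange-copper pipe on the wooden block is the target, with its mouth at crop 1 (540,366) and crop 2 (203,367). The green and blue/turquoise ones are look-alikes. Next I triangulate.

```bash
cat > m.py <<'E'
from h import *
import pickle
d=pickle.load(open("im0.pkl","rb"))
def f(p,o): return (np.array(p)+.5)/3.75-.5+np.array(o)
pts=dict(keytop=((373,340),(365,276)),tip=((445,442),(271,283)),mouth=((540,366),(203,367)),pipeend=((704,371),(40,394)),
 pin178=((427,157),(352,405)),knobtop=((133,58),(655,366)),barend=((48,73),(744,411)),catch=((335,527),(362,93)))
for k,(a,b) in pts.items():
    x,r=tri(ray(d["top"],f(a,(240,100))),ray(d["scene"],f(b,(200,150))))
    print(k,x.round(4),np.round(r,4))
E
python3 m.py
```

```text
keytop [ 0.5652 -0.0759  0.1423] [0.0005 0.0005]
tip [ 0.5129 -0.1255  0.0674] [0.0015 0.0015]
mouth [ 0.5589 -0.1828  0.067 ] [0.0013 0.0013]
pipeend [ 0.5526 -0.2823  0.0727] [0.0006 0.0006]
pin178 [ 0.6601 -0.1065  0.176 ] [0. 0.]
knobtop [0.7027 0.0485 0.221 ] [0.0006 0.0006]
barend [0.7171 0.1024 0.162 ] [0.0007 0.0007]
catch [ 0.4605 -0.0495  0.1793] [0.0008 0.0008]
```

```bash
cat >> h.py <<'E'
from scipy.spatial.transform import Rotation as Ro
def delta(target,ydeg=None):
    s=ctrl.get_state(); R=Ro.from_rotvec(s["tool_rot"]).as_matrix()
    u=R.T@(np.array(target)-s["position"])/.06
    yd=np.degrees(np.arctan2(R[1,1],R[0,1]))
    t=None if ydeg is None else -((ydeg-yd+90)%180-90)/8
    print("t",s["time"],"pos",s["position"].round(4),"z",R[:,2].round(3),"yaw_y",round(yd,2),"units",u.round(3),"turn",t,"F",s["ft_force"].round(1),"grip",round(s["grip_width"],3),round(s["grip_force"],1))
E
python3 -c "
from h import *
delta([0.565,-0.078,.36],-47.7)
im=ctrl.get_image('wrist');print(im['T_tool_cam'],im['K'])"
```

```text
t 0.1 pos [ 0.1712 -0.6266  0.2356] z [-0.001  0.002 -1.   ] yaw_y -74.71 units [ 8.742 -7.092 -2.063] turn -3.376358169447821 F [-0.   0.2  0. ] grip 1.002 0.0
[[ 7.52052088e-04 -9.59557428e-01 -2.81511946e-01  7.64099100e-02]
 [ 9.99999702e-01  7.71414406e-04  4.20424070e-05  3.00235433e-05]
 [ 1.76820267e-04 -2.81511894e-01  9.59557722e-01 -1.49026345e-01]
 [ 0.00000000e+00  0.00000000e+00  0.00000000e+00  1.00000000e+00]] [[280.64337118   0.         320.23443517]
 [  0.         280.64337118 195.25447244]
 [  0.           0.           1.        ]]
```

Request:
send_rows:
  steps:
    - {"tz":-0.7}
    - {"tz":-0.7}
    - {"tz":-0.66}
    - {"tx":0.55,"ty":-0.45}
    - {"tx":0.6,"ty":-0.5}
    - {"tx":0.6,"ty":-0.5}
    - {"tx":0.6,"ty":-0.5}
    - {"tx":0.6,"ty":-0.5}
    - {"tx":0.6,"ty":-0.5}
    - {"tx":0.6,"ty":-0.5}
    - {"tx":0.6,"ty":-0.5}
    - {"tx":0.6,"ty":-0.5}

```text
validation failed for argument at $.st...
```

```bash
python3 -c "
from h import *
delta([0.565,-0.078,.36],-47.7)"
```

```text
t 0.15 pos [ 0.1712 -0.6266  0.2357] z [-0.     0.001 -1.   ] yaw_y -74.71 units [ 8.741 -7.093 -2.062] turn -3.376477536032686 F [-0.8  0.4  0.1] grip 1.001 0.0
```

The call was refused, so each row probably needs all the numbers. I'll test that with a short call.

Request:
send_rows:
  steps:
    - {"tx":0,"ty":0,"tz":-0.7,"turn":0,"grip":1}
    - {"tx":0,"ty":0,"tz":-0.7,"turn":0,"grip":1}
    - {"tx":0,"ty":0,"tz":-0.66,"turn":0,"grip":1}

```text
time: 0.52
position: [0.1713, -0.6268, 0.3613]
tool_rot: [-3.113, -0.418, 0.0]
ft_force: [0.6, -1.2, 0.1]
grip_width: 0.999
grip_force: 0.0
```

Request:
send_rows:
  steps:
    - {"tx":0.6,"ty":-0.5,"tz":0,"turn":0,"grip":1}
    - {"tx":0.6,"ty":-0.5,"tz":0,"turn":0,"grip":1}
    - {"tx":0.6,"ty":-0.5,"tz":0,"turn":0,"grip":1}
    - {"tx":0.6,"ty":-0.5,"tz":0,"turn":0,"grip":1}
    - {"tx":0.6,"ty":-0.5,"tz":0,"turn":0,"grip":1}
    - {"tx":0.6,"ty":-0.5,"tz":0,"turn":0,"grip":1}
    - {"tx":0.6,"ty":-0.5,"tz":0,"turn":0,"grip":1}
    - {"tx":0.6,"ty":-0.5,"tz":0,"turn":0,"grip":1}
    - {"tx":0.6,"ty":-0.5,"tz":0,"turn":0,"grip":1}
    - {"tx":0.6,"ty":-0.5,"tz":0,"turn":0,"grip":1}
    - {"tx":0.6,"ty":-0.5,"tz":0,"turn":0,"grip":1}
    - {"tx":0.6,"ty":-0.5,"tz":0,"turn":0,"grip":1}

```text
time: 2.02
position: [0.4936, -0.1645, 0.36]
tool_rot: [3.113, 0.417, -0.0]
ft_force: [1.0, -0.2, 0.1]
grip_width: 1.003
grip_force: 0.0
```

```bash
python3 -c "
from h import *
delta([0.565,-0.078,.36],-47.7)"
```

```text
t 2.025 pos [ 0.4936 -0.1645  0.36  ] z [-0. -0. -1.] yaw_y -74.73 units [ 1.527e+00 -1.078e+00 -1.000e-03] turn -3.378416078273437 F [ 1.  -0.2  0.1] grip 1.003 0.0
```

Request:
send_rows:
  steps:
    - {"tx":0.5,"ty":-0.36,"tz":0,"turn":0,"grip":1}
    - {"tx":0.5,"ty":-0.36,"tz":0,"turn":0,"grip":1}
    - {"tx":0.5,"ty":-0.36,"tz":0,"turn":0,"grip":1}
    - {"tx":0,"ty":0,"tz":0,"turn":-0.85,"grip":1}
    - {"tx":0,"ty":0,"tz":0,"turn":-0.85,"grip":1}
    - {"tx":0,"ty":0,"tz":0,"turn":-0.85,"grip":1}
    - {"tx":0,"ty":0,"tz":0,"turn":-0.83,"grip":1}
    - {"tx":0,"ty":0,"tz":0,"turn":0,"grip":1}

```text
time: 3.02
position: [0.5627, -0.0796, 0.3598]
tool_rot: [-2.93, -1.132, 0.001]
ft_force: [0.9, -0.1, -1.0]
grip_width: 0.999
grip_force: 0.0
```

```bash
python3 - <<'E'
from h import *
import pickle
delta([0.565,-0.078,.36],-47.7)
s=ctrl.get_state();im=save("wrist","pics/w1.png")
T=np.eye(4);T[:3,:3]=Ro.from_rotvec(s["tool_rot"]).as_matrix();T[:3,3]=s["position"]
im["cam_to_world"]=T@im["T_tool_cam"];pickle.dump(im,open("w1.pkl","wb"))
for p in ([.565,-.077,.152],[.5129,-.1255,.07],[.5589,-.1828,.07]): print(proj(im,p))
a=cv2.imread("pics/w1.png");
cv2.imwrite("pics/w1b.png",cv2.resize(a[0:400,100:540],None,fx=1.5,fy=1.5,interpolation=cv2.INTER_CUBIC))
E
```

```text
t 3.025 pos [ 0.5627 -0.0796  0.3598] z [-0.001  0.    -1.   ] yaw_y -47.75 units [ 0.047  0.005 -0.003] turn -0.005759044275201575 F [ 0.9 -0.1 -1. ] grip 0.999 0.0
[320.28154358 171.72408209]
[320.8065339  204.22460864]
[365.27060111 206.85061099]
```

View pics/w1b.png

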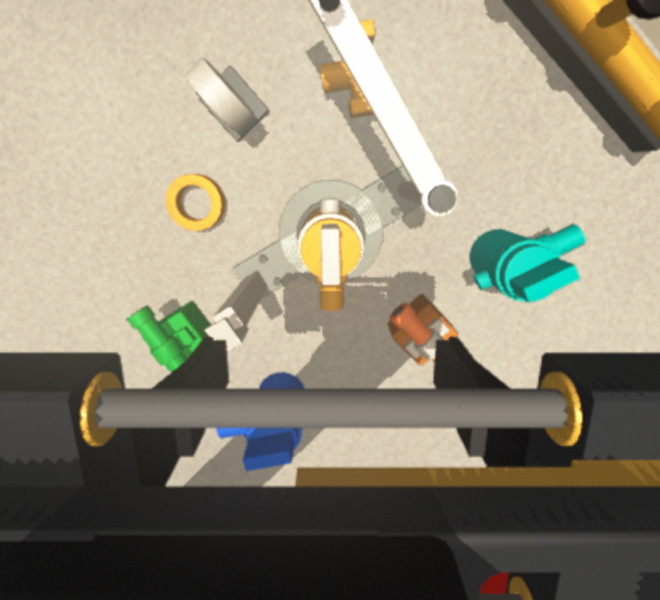

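The wrist view shows the key lined up with the image column, top face centre at crop (331,256), i.e. full (320.5,170.5). The outlet is below it at crop (331,298) and the copper mouth at crop (400,322). I'll cross-check the heights with the wrist view and refine the edges numerically.

```bash
cat >> m.py <<'E'
print()
w=pickle.load(open("w1.pkl","rb")); g=lambda p:(np.array(p)+.5)/1.5-.5+np.array([100,0])
wp=dict(keytop=(331,256),tip=(331,309),mouth=(398,322),pin178=(441,199),catch=(226,327))
rw=ray(w,g(wp["keytop"]))
for k,q in wp.items():
    a,b=pts[k]; rs=[ray(d["top"],f(a,(240,100))),ray(d["scene"],f(b,(200,150))),ray(w,g(q))]
    A=sum(np.eye(3)-np.outer(v,v) for o,v in rs); y=sum((np.eye(3)-np.outer(v,v))@o for o,v in rs)
    x=np.linalg.solve(A,y); print(k,x.round(4),[round(float(np.linalg.norm((np.eye(3)-np.outer(v,v))@(x-o))),4) for o,v in rs], tri(rs[0],rs[2])[0].round(4), tri(rs[1],rs[2])[0].round(4))
# steel key mask in the wrist view
im=w["pixels"]; 
c=im[145:196,308:336].astype(int); sat=c.max(2)-c.min(2); m=((sat<70)&(c.max(2)>150)).astype(np.uint8)
print("\n".join("".join(".#"[v] for v in r) for r in m[::2]))
E
python3 m.py
```

```text
keytop [ 0.5652 -0.0759  0.1423] [0.0005 0.0005]
tip [ 0.5129 -0.1255  0.0674] [0.0015 0.0015]
mouth [ 0.5589 -0.1828  0.067 ] [0.0013 0.0013]
pipeend [ 0.5526 -0.2823  0.0727] [0.0006 0.0006]
pin178 [ 0.6601 -0.1065  0.176 ] [0. 0.]
knobtop [0.7027 0.0485 0.221 ] [0.0006 0.0006]
barend [0.7171 0.1024 0.162 ] [0.0007 0.0007]
catch [ 0.4605 -0.0495  0.1793] [0.0008 0.0008]

keytop [ 0.5652 -0.0764  0.1429] [0.0002, 0.001, 0.001] [ 0.565  -0.0768  0.1435] [ 0.5657 -0.0764  0.144 ]
tip [ 0.5122 -0.126   0.069 ] [0.0024, 0.0014, 0.0022] [ 0.5126 -0.1236  0.0797] [ 0.5098 -0.1275  0.0642]
mouth [ 0.5566 -0.1846  0.0741] [0.0022, 0.0065, 0.0084] [ 0.5542 -0.1779  0.1047] [ 0.5546 -0.1863  0.07  ]
pin178 [ 0.6601 -0.1063  0.1757] [0.0003, 0.0004, 0.0006] [ 0.6608 -0.1066  0.1729] [ 0.6601 -0.1061  0.1756]
catch [ 0.4616 -0.0491  0.1763] [0.0018, 0.0025, 0.0035] [ 0.4606 -0.0499  0.166 ] [ 0.4703 -0.049   0.1903]
#########......##########..#
###...................######
.........................###
.......###########.........#
......############..........
......############..........
......############..........
......############..........
......############..........
......############..........
.......###########..........
.......###########..........
.......###########..........
.......############.........
.......############.........
.......############.........
.......############.........
.......############.........
.......############.......##
.......############.....####
.......############.....##..
.......############...#.....
##..##.############...######
.....#...................###
#...........................
......................#.....
```

Key top measures 0.143 to 0.15 m against 0.152 in the text, and post and catch match within 3 mm. The axis is near (0.5642,-0.0778). Descending onto the key.

Request:
send_rows:
  steps:
    - {"tx":0.035,"ty":0,"tz":0.6,"turn":0,"grip":1}
    - {"tx":0,"ty":0,"tz":0.7,"turn":0,"grip":1}
    - {"tx":0,"ty":0,"tz":0.7,"turn":0,"grip":1}
    - {"tx":0,"ty":0,"tz":0.6,"turn":0,"grip":1}
    - {"tx":0,"ty":0,"tz":0.5,"turn":0,"grip":1}
    - {"tx":0,"ty":0,"tz":0.3,"turn":0,"grip":0.6}
    - {"tx":0,"ty":0,"tz":0.2,"turn":0,"grip":0.5}
    - {"tx":0,"ty":0,"tz":0.12,"turn":0,"grip":0.4}
    - {"tx":0,"ty":0,"tz":0,"turn":0,"grip":0.4}
  newtons: 12

```text
time: 4.2
position: [0.5646, -0.0783, 0.1371]
tool_rot: [2.93, 1.134, 0.0]
ft_force: [-0.0, -0.0, -0.0]
grip_width: 0.634
grip_force: 0.0
```

Request:
send_rows:
  steps:
    - {"tx":0,"ty":0,"tz":0,"turn":0,"grip":0}
    - {"tx":0,"ty":0,"tz":0,"turn":0,"grip":0}
    - {"tx":0,"ty":0,"tz":0,"turn":0,"grip":0}
    - {"tx":0,"ty":0,"tz":0,"turn":0,"grip":0}
    - {"tx":0,"ty":0,"tz":0,"turn":0,"grip":0}
  newtons: 12

```text
time: 4.82
position: [0.5644, -0.0779, 0.1371]
tool_rot: [-2.93, -1.134, -0.0]
ft_force: [-0.3, 1.0, 0.9]
grip_width: 0.188
grip_force: 12.0
```

```bash
python3 - <<'E'
from h import *
delta([0.565,-0.078,.136],-3.3)
im=save("wrist","pics/w2.png"); save("top","pics/t2.png")
a=cv2.resize(cv2.imread("pics/w2.png"),(480,300)); b=cv2.resize(cv2.imread("pics/t2.png")[140:260,270:430],(400,300))
cv2.imwrite("pics/m2.png",cv2.resize(np.hstack([a,b[:,:320]]),(800,300)))
E
```

```text
t 4.825 pos [ 0.5644 -0.0779  0.1371] z [ 0.  0. -1.] yaw_y -47.66 units [0.006 0.007 0.018] turn -5.54525705091196 F [-0.3  1.   0.9] grip 0.188 12.0
```

View pics/m2.png

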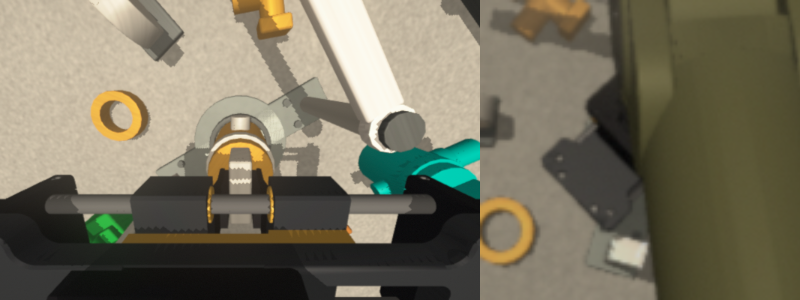

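The opening of 16.4 mm matches the 16 mm key, and the force is low. Turning CCW by 44.5°, target outlet direction about -93.1°.

Request:
send_rows:
  steps:
    - {"tx":0,"ty":0,"tz":0,"turn":0,"grip":0}
    - {"tx":0,"ty":0,"tz":0,"turn":-0.6,"grip":0}
    - {"tx":0,"ty":0,"tz":0,"turn":-0.6,"grip":0}
  newtons: 25

```text
time: 5.3
position: [0.5646, -0.0786, 0.1371]
tool_rot: [2.822, 1.378, 0.0]
ft_force: [-0.5, 0.2, 0.5]
grip_width: 0.182
grip_force: 25.0
```

Request:
send_rows:
  steps:
    - {"tx":0,"ty":0,"tz":0,"turn":-0.6,"grip":0}
    - {"tx":0,"ty":0,"tz":0,"turn":-0.7,"grip":0}
    - {"tx":0,"ty":0,"tz":0,"turn":-0.7,"grip":0}
    - {"tx":0,"ty":0,"tz":0,"turn":-0.7,"grip":0}
    - {"tx":0,"ty":0,"tz":0,"turn":-0.7,"grip":0}
    - {"tx":0,"ty":0,"tz":0,"turn":-0.6,"grip":0}
    - {"tx":0,"ty":0,"tz":0,"turn":-0.37,"grip":0}
    - {"tx":0,"ty":0,"tz":0,"turn":0,"grip":0}
    - {"tx":0,"ty":0,"tz":0,"turn":0,"grip":0}

```text
time: 6.42
position: [0.5648, -0.0787, 0.1371]
tool_rot: [2.281, 2.158, 0.0]
ft_force: [1.5, -0.4, 0.6]
grip_width: 0.184
grip_force: 25.0
```

```bash
python3 - <<'E'
from h import *
import pickle
delta([0.565,-0.078,.136],-3.1)
im=save("scene","pics/s3.png"); pickle.dump(im,open("s3.pkl","wb"))
a=cv2.imread("pics/s3.png")[200:290,190:330]; cv2.imwrite("pics/s3c.png",cv2.resize(a,(770,495),interpolation=cv2.INTER_CUBIC))
E
```

```text
t 6.425 pos [ 0.5648 -0.0787  0.1371] z [ 0.001 -0.001 -1.   ] yaw_y -3.17 units [0.013 0.003 0.018] turn -0.008570015354644411 F [ 1.5 -0.4  0.6] grip 0.184 25.0
```

View pics/s3c.png

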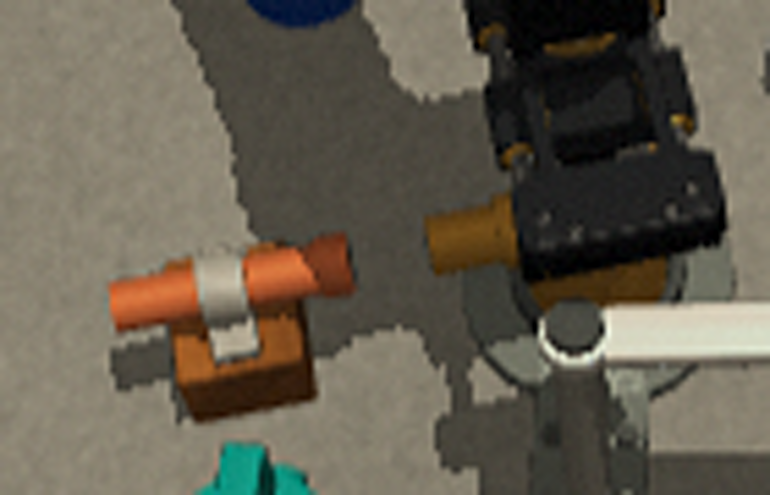

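The scene crop shows the outlet (tip at crop (430,244)) nearly in line with the pipe (mouth (351,263), far end (115,306)). I'll measure the pipe and outlet axes numerically from colour masks, before letting go.

```bash
cat > ax.py <<'E'
from h import *
# axis of a tube from a mask: row-centres of columns (image-horizontal tubes) -> world points on z=0.07
def axis(im,box,huelo,huehi,z=.07,smin=90,vmin=40,horiz=True,c0=None):
    u0,v0,u1,v1=box; p=np.ascontiguousarray(im["pixels"][v0:v1,u0:u1]); p=cv2.resize(p,None,fx=4,fy=4,interpolation=cv2.INTER_LINEAR)
    h=cv2.cvtColor(p,cv2.COLOR_RGB2HSV); m=((h[...,0]>=huelo)&(h[...,0]<=huehi)&(h[...,1]>smin)&(h[...,2]>vmin))
    ws=[];out=[]
    for c in range(m.shape[1]):
        r=np.flatnonzero(m[:,c])
        if len(r)>15:
            uv=((c+.5)/4-.5+u0,((r.min()+r.max())/2+.5)/4-.5+v0); out.append(atz(im,uv,z)[:2]); ws.append(len(r))
    return np.array(out),np.array(ws),m
def line(P):
    c=P.mean(0); d=np.linalg.svd(P-c)[2][0]; d=-d if d[1]>0 else d
    return c,d,np.degrees(np.arctan2(d[1],d[0]))
E
python3 - <<'E'
from ax import *
import pickle
im=pickle.load(open("s3.pkl","rb"))
f=lambda p:(np.array(p)+.5)/5.5-.5+np.array([190,200])
# brass outlet: cols 430..510 crop ; box
B=lambda a,b,c,d:tuple(int(round(x)) for x in (*f((a,b)),*f((c,d))))
for nm,box,lo,hi in (("outlet",B(422,185,505,285),11,28),("pipeL",B(115,270,190,340),0,11),("pipeR",B(250,225,362,300),0,11)):
    P,w,m=axis(im,box,lo,hi); print(nm,box,len(P),w[::6],P[[0,-1]].round(4))
    print(line(P[4:-4]))
for n,a in (("tip",(429.5,244.5)),("outroot",(510,231)),("mouth",(350.5,263.5)),("pend",(115,306))): print(n,atz(im,f(a),.07).round(4))
E
```

```text
outlet (266, 233, 281, 251) 55 [16 45 47 47 46 46 46 46 51 52] [[ 0.5514 -0.1479]
 [ 0.5615 -0.1174]]
(array([ 0.56232026, -0.13398731]), array([-0.043196  , -0.99906662]), np.float64(-92.47571854485251))
pipeL (210, 249, 224, 261) 56 [28 38 36 39 37 36 38 41 40 38] [[ 0.5492 -0.2833]
 [ 0.5561 -0.2524]]
(array([ 0.55419372, -0.26807448]), array([-0.08224384, -0.99661224]), np.float64(-94.71755353501206))
pipeR (235, 240, 255, 254) 77 [31 31 33 33 37 37 37 38 43 46 46 48 40] [[ 0.5541 -0.2256]
 [ 0.5694 -0.1835]]
(array([ 0.55752904, -0.20371495]), array([-0.13471388, -0.99088454]), np.float64(-97.74207521230132))
tip [ 0.5611 -0.1481  0.07  ]
outroot [ 0.5643 -0.1133  0.07  ]
mouth [ 0.5606 -0.1825  0.07  ]
pend [ 0.5529 -0.2818  0.07  ]
```

Outlet is within about 1° of my estimate. I'll release, lift, and check from above with the wrist camera over the gap, where the resolution is better.

Request:
send_rows:
  steps:
    - {"tx":0,"ty":0,"tz":0,"turn":0,"grip":0.5}
    - {"tx":0,"ty":0,"tz":0,"turn":0,"grip":0.5}
    - {"tx":0,"ty":0,"tz":0,"turn":0,"grip":0.5}
    - {"tx":0,"ty":0,"tz":-0.3,"turn":0,"grip":0.5}
    - {"tx":0,"ty":0,"tz":-0.6,"turn":0,"grip":0.5}
    - {"tx":0,"ty":0,"tz":-0.7,"turn":0,"grip":0.5}
    - {"tx":0,"ty":0,"tz":-0.7,"turn":0,"grip":0.5}
    - {"tx":-0.6,"ty":0,"tz":-0.4,"turn":0,"grip":0.5}
    - {"tx":-0.7,"ty":0,"tz":0,"turn":0,"grip":0.5}
    - {"tx":-0.7,"ty":0,"tz":0,"turn":0,"grip":0.5}
    - {"tx":0,"ty":0,"tz":0,"turn":0,"grip":0.5}
    - {"tx":0,"ty":0,"tz":0,"turn":0,"grip":0.5}

```text
time: 7.98
position: [0.5582, -0.1971, 0.2999]
tool_rot: [2.28, 2.161, 0.002]
ft_force: [-0.8, -0.4, -0.5]
grip_width: 0.504
grip_force: 0.0
```

```bash
python3 - <<'E'
from h import *
import pickle
delta([0.565,-0.078,.136],-3.1)
s=ctrl.get_state();im=save("wrist","pics/w4.png")
T=np.eye(4);T[:3,:3]=Ro.from_rotvec(s["tool_rot"]).as_matrix();T[:3,3]=s["position"]
im["cam_to_world"]=T@im["T_tool_cam"];pickle.dump(im,open("w4.pkl","wb"))
for p in ([.565,-.078,.152],[.5607,-.15,.07],[.559,-.183,.07],[.5526,-.282,.07]): print(proj(im,p))
cv2.imwrite("pics/w4c.png",cv2.resize(cv2.imread("pics/w4.png")[40:280,200:440],(600,600),interpolation=cv2.INTER_CUBIC))
E
```

```text
t 7.975 pos [ 0.5582 -0.1971  0.2999] z [ 0.001  0.001 -1.   ] yaw_y -3.08 units [1.987 0.004 2.732] turn 0.0022033239731076293 F [-0.8 -0.4 -0.5] grip 0.504 0.0
[321.39533135  67.71961836]
[320.69435556 136.50818246]
[320.72148165 161.27976588]
[319.90499358 228.90386506]
```

View pics/w4c.png

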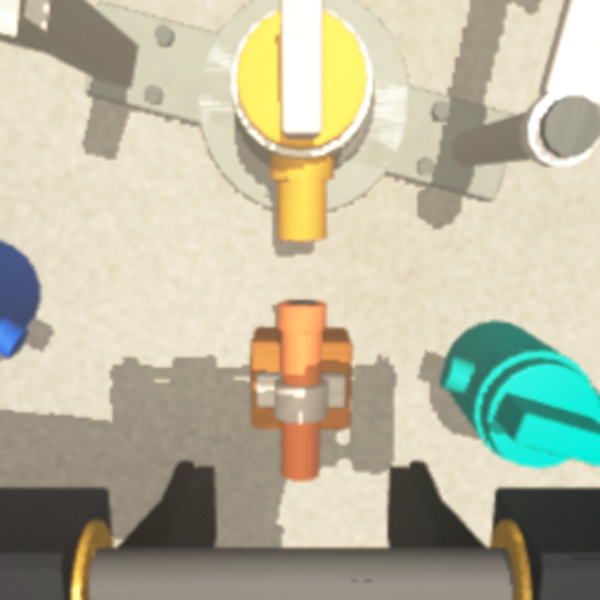

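The wrist view shows key (302), outlet tip (303), mouth (302) and pipe end (300) all on one column in the crop. That is aligned within about 1°. Next the keeper: knob at about (0.7025,0.048), bar at 74.6°, home at about 164°, pin (0.660,-0.1064).

Request:
send_rows:
  steps:
    - {"tx":0,"ty":0,"tz":0,"turn":0.77,"grip":0.6}
    - {"tx":0,"ty":0,"tz":0,"turn":0.77,"grip":0.6}
    - {"tx":0.65,"ty":0.18,"tz":0,"turn":0,"grip":0.6}
    - {"tx":0.65,"ty":0.18,"tz":0,"turn":0,"grip":0.6}
    - {"tx":0.65,"ty":0.18,"tz":0,"turn":0,"grip":0.6}
    - {"tx":0.65,"ty":0.18,"tz":0,"turn":0,"grip":0.6}
    - {"tx":0.65,"ty":0.18,"tz":0,"turn":0,"grip":0.6}
    - {"tx":0.65,"ty":0.18,"tz":0,"turn":0,"grip":0.6}
    - {"tx":0.65,"ty":0.16,"tz":0,"turn":0,"grip":0.6}
    - {"tx":0,"ty":0,"tz":0,"turn":0,"grip":0.6}
    - {"tx":0,"ty":0,"tz":0,"turn":0,"grip":0.6}

```text
time: 9.4
position: [0.702, 0.0462, 0.2993]
tool_rot: [2.498, 1.905, -0.0]
ft_force: [-0.4, -0.6, 0.6]
grip_width: 0.601
grip_force: 0.0
```

```bash
python3 - <<'E'
from h import *
import pickle
delta([.7025,.048,.191],-15.4)
s=ctrl.get_state();im=save("wrist","pics/w5.png")
T=np.eye(4);T[:3,:3]=Ro.from_rotvec(s["tool_rot"]).as_matrix();T[:3,3]=s["position"]
im["cam_to_world"]=T@im["T_tool_cam"]
print(proj(im,[.7025,.048,.218]),proj(im,[.7025,.048,.170]))
cv2.imwrite("pics/w5c.png",cv2.resize(im["pixels"][130:280,220:420,::-1],(600,450),interpolation=cv2.INTER_CUBIC))
E
```

```text
t 9.4 pos [0.702  0.0462 0.2993] z [ 0. -0. -1.] yaw_y -15.33 units [3.100e-02 1.000e-03 1.804e+00] turn 0.008638719758955915 F [-0.4 -0.6  0.6] grip 0.601 0.0
[321.0896753  203.51005164] [320.9696308 189.0297822]
```

View pics/w5c.png

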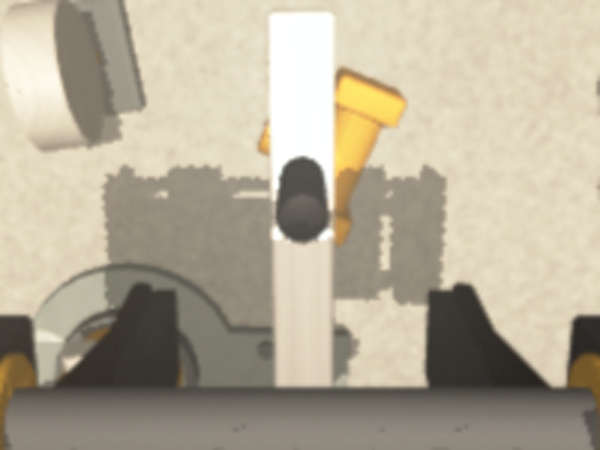

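Knob top is at crop (302,216), full (320.7,202), against a predicted (321,203.5). The bar is vertical in the image. Descend and grip it.

Request:
send_rows:
  steps:
    - {"tx":0.04,"ty":0,"tz":0.5,"turn":0,"grip":0.6}
    - {"tx":0,"ty":0,"tz":0.6,"turn":0,"grip":0.6}
    - {"tx":0,"ty":0,"tz":0.5,"turn":0,"grip":0.6}
    - {"tx":0,"ty":0,"tz":0.2,"turn":0,"grip":0.6}
    - {"tx":0,"ty":0,"tz":0,"turn":0,"grip":0}
    - {"tx":0,"ty":0,"tz":0,"turn":0,"grip":0}
    - {"tx":0,"ty":0,"tz":0,"turn":0,"grip":0}
    - {"tx":0,"ty":0,"tz":0,"turn":0,"grip":0}
    - {"tx":0,"ty":0,"tz":0,"turn":0,"grip":0}
    - {"tx":0,"ty":0,"tz":0,"turn":0,"grip":0}
  newtons: 10

```text
time: 10.7
position: [0.7031, 0.0478, 0.1915]
tool_rot: [2.499, 1.903, 0.001]
ft_force: [0.2, -0.2, 2.3]
grip_width: 0.18
grip_force: 10.0
```

```bash
cat > k.py <<'E'
from h import *
pin=np.array([.6601,-.1064]); s=ctrl.get_state(); v=s["position"][:2]-pin
print("r",np.hypot(*v).round(4),"ang",np.degrees(np.arctan2(v[1],v[0])).round(2)); delta([.6601+.16*np.cos(np.radians(164)),-.1064+.16*np.sin(np.radians(164)),.191],74)
E
python3 k.py
```

```text
r 0.1601 ang 74.42
t 10.7 pos [0.7031 0.0478 0.1915] z [ 0.001  0.    -1.   ] yaw_y -15.42 units [-2.642 -2.674  0.006] turn -11.178074476207879 F [ 0.2 -0.2  2.3] grip 0.18 10.0
```

Swing in 7.2° steps. I'll try three rows first to check the arc.

Request:
send_rows:
  steps:
    - {"tx":-0.021,"ty":-0.334,"tz":0,"turn":-0.9,"grip":0}
    - {"tx":-0.021,"ty":-0.334,"tz":0,"turn":-0.9,"grip":0}
    - {"tx":-0.021,"ty":-0.334,"tz":0,"turn":-0.9,"grip":0}

```text
time: 11.08
position: [0.6433, 0.0522, 0.1914]
tool_rot: [2.093, 2.341, 0.001]
ft_force: [2.2, -2.5, 3.2]
grip_width: 0.179
grip_force: 10.0
```

```bash
python3 k.py
```

```text
r 0.1595 ang 96.04
t 11.075 pos [0.6433 0.0522 0.1914] z [ 0.002 -0.001 -1.   ] yaw_y 6.4 units [-1.642 -2.482  0.003] turn -8.449466859132649 F [ 2.2 -2.5  3.2] grip 0.179 10.0
```

Good arc. Eight more rows will bring it to about 153°.

Request:
send_rows:
  steps:
    - {"tx":-0.019,"ty":-0.334,"tz":0,"turn":-0.9,"grip":0}
    - {"tx":-0.019,"ty":-0.334,"tz":0,"turn":-0.9,"grip":0}
    - {"tx":-0.019,"ty":-0.334,"tz":0,"turn":-0.9,"grip":0}
    - {"tx":-0.021,"ty":-0.334,"tz":0,"turn":-0.9,"grip":0}
    - {"tx":-0.021,"ty":-0.334,"tz":0,"turn":-0.9,"grip":0}
    - {"tx":-0.021,"ty":-0.334,"tz":0,"turn":-0.9,"grip":0}
    - {"tx":-0.021,"ty":-0.334,"tz":0,"turn":-0.9,"grip":0}
    - {"tx":-0.021,"ty":-0.334,"tz":0,"turn":-0.9,"grip":0}

```text
time: 12.08
position: [0.5186, -0.037, 0.1915]
tool_rot: [0.706, 3.055, -0.001]
ft_force: [7.9, -2.3, -3.2]
grip_width: 0.177
grip_force: 10.0
```

```bash
python3 k.py
```

```text
r 0.1576 ang 153.88
t 12.075 pos [ 0.5186 -0.037   0.1915] z [ 0.005 -0.002 -1.   ] yaw_y 63.98 units [-0.001 -0.468  0.007] turn -1.2523767475230017 F [ 7.9 -2.3 -3.2] grip 0.177 10.0
```

Request:
send_rows:
  steps:
    - {"tx":-0.02,"ty":-0.14,"tz":0,"turn":-0.37,"grip":0}
    - {"tx":-0.02,"ty":-0.14,"tz":0,"turn":-0.37,"grip":0}
    - {"tx":-0.004,"ty":-0.1,"tz":0,"turn":-0.26,"grip":0}
    - {"tx":0,"ty":0,"tz":0,"turn":0,"grip":0}

```text
time: 12.58
position: [0.5104, -0.0579, 0.1914]
tool_rot: [0.499, 3.101, -0.001]
ft_force: [0.1, 0.0, 2.8]
grip_width: 0.178
grip_force: 10.0
```

```bash
python3 k.py
```

```text
r 0.1573 ang 162.05
t 12.575 pos [ 0.5104 -0.0579  0.1914] z [ 0.001 -0.001 -1.   ] yaw_y 71.7 units [ 0.042 -0.091  0.006] turn -0.2871087311987619 F [0.1 0.  2.8] grip 0.178 10.0
```

Request:
send_rows:
  steps:
    - {"tx":0,"ty":-0.04,"tz":0,"turn":-0.12,"grip":0}
    - {"tx":0,"ty":-0.04,"tz":0,"turn":-0.12,"grip":0}
    - {"tx":0,"ty":0,"tz":0,"turn":0,"grip":0}

```text
time: 12.95
position: [0.5102, -0.0589, 0.1914]
tool_rot: [0.441, 3.107, 0.007]
ft_force: [4.6, 6.2, 1.2]
grip_width: 0.177
grip_force: 10.0
```

Request:
send_rows:
  steps:
    - {"tx":0,"ty":-0.03,"tz":0,"turn":0,"grip":0}
    - {"tx":0,"ty":0,"tz":0,"turn":0,"grip":0}

```text
time: 13.2
position: [0.5102, -0.0589, 0.1914]
tool_rot: [0.439, 3.107, 0.01]
ft_force: [6.0, 9.0, -0.6]
grip_width: 0.18
grip_force: 10.0
```

```bash
python3 k.py
```

```text
r 0.1572 ang 162.42
t 13.2 pos [ 0.5102 -0.0589  0.1914] z [ 0.005  0.006 -1.   ] yaw_y 73.91 units [ 0.047 -0.072  0.006] turn -0.011078111353176823 F [ 6.   9.  -0.6] grip 0.18 10.0
```

It has met a firm stop: 11 N with no motion. I'll unload, release, lift straight up, and look.

Request:
send_rows:
  steps:
    - {"tx":0,"ty":0.05,"tz":0,"turn":0,"grip":0}
    - {"tx":0,"ty":0,"tz":0,"turn":0,"grip":0.5}
    - {"tx":0,"ty":0,"tz":0,"turn":0,"grip":0.5}
    - {"tx":0,"ty":0,"tz":0,"turn":0,"grip":0.5}
    - {"tx":0,"ty":0,"tz":-0.4,"turn":0,"grip":0.5}
    - {"tx":0,"ty":0,"tz":-0.6,"turn":0,"grip":0.5}
    - {"tx":0,"ty":0,"tz":-0.7,"turn":0,"grip":0.5}
    - {"tx":0,"ty":0,"tz":-0.7,"turn":0,"grip":0.5}
    - {"tx":0,"ty":0,"tz":0,"turn":0,"grip":0.5}
    - {"tx":0,"ty":0,"tz":0,"turn":0,"grip":0.5}

```text
time: 14.45
position: [0.5085, -0.0612, 0.3342]
tool_rot: [-0.447, -3.109, 0.001]
ft_force: [0.5, 0.5, -0.1]
grip_width: 0.494
grip_force: 0.0
```

```bash
python3 - <<'E'
from h import *
import pickle
s=ctrl.get_state();w=save("wrist","pics/w6.png");print(s["time"],s["position"],s["ft_force"])
T=np.eye(4);T[:3,:3]=Ro.from_rotvec(s["tool_rot"]).as_matrix();T[:3,3]=s["position"]
w["cam_to_world"]=T@w["T_tool_cam"]; sc=save("scene","pics/s6.png"); pickle.dump((w,sc),open("f6.pkl","wb"))
a=cv2.resize(cv2.imread("pics/w6.png")[0:260,160:500],(523,400)); b=cv2.resize(cv2.imread("pics/s6.png")[130:290,200:350],(375,400))
cv2.imwrite("pics/m6.png",cv2.resize(np.hstack([a,b]),(800,356)) )
for p in ([.4616,-.0491,.182],[.6601,-.1064,.176],[.6625,-.107,.176]): print(proj(w,p),proj(sc,p))
# bright bar: edges at a few columns/rows printed
for nm,im in (("w",w),("s",sc)):
    g=cv2.cvtColor(im["pixels"],cv2.COLOR_RGB2HSV); print(nm)
E
```

```text
14.45 [ 0.5085374  -0.06123865  0.33418191] [ 0.45275594  0.52351193 -0.05775779]
[319.25933656 142.19939811] [296.04361807 174.07692432]
[320.00691629 304.46295015] [293.58425853 257.63404424]
[320.08337368 306.09607969] [293.59352849 258.74272255]
w
s
```

View pics/m6.png

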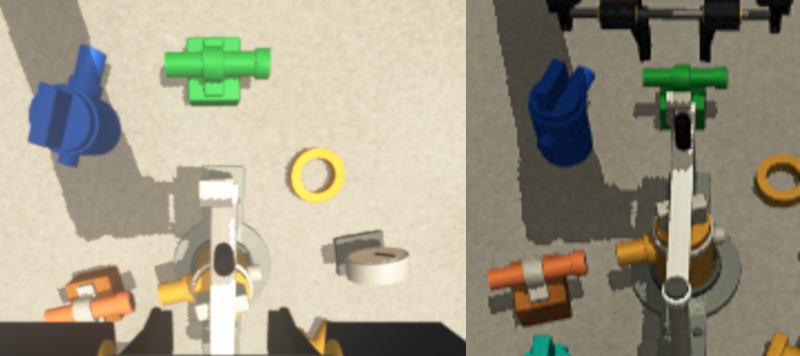

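The left wrist view shows the bar's end under the catch lip, bar centre at x≈224 and foot strip end centred at x≈223. The right scene view agrees. The outlet still faces the pipe. I'll check the bar's direction against the foot strip numerically.

```bash
python3 - <<'E'
from h import *
import pickle
w,sc=pickle.load(open("f6.pkl","rb")); p=w["pixels"].astype(int)
for r in (122,124,126,128,130,133,137,141,146,152,158,164,170): print(r,"G",p[r,298:346,1].tolist())
E
```

```text
122 G [151, 149, 149, 156, 158, 159, 157, 156, 154, 149, 154, 187, 189, 194, 205, 203, 195, 204, 204, 205, 204, 203, 204, 204, 203, 202, 203, 203, 206, 205, 204, 203, 202, 200, 198, 199, 200, 199, 200, 198, 196, 218, 222, 223, 222, 220, 219, 221]
124 G [143, 144, 146, 148, 149, 148, 147, 146, 146, 142, 134, 139, 140, 142, 147, 146, 142, 146, 149, 163, 180, 168, 192, 196, 202, 212, 209, 204, 213, 214, 214, 215, 215, 215, 216, 218, 219, 218, 217, 204, 186, 211, 220, 223, 224, 223, 222, 222]
126 G [147, 148, 150, 147, 145, 145, 145, 147, 148, 144, 134, 138, 139, 137, 135, 128, 125, 125, 125, 126, 126, 126, 127, 126, 129, 134, 132, 130, 136, 152, 187, 212, 215, 216, 217, 218, 219, 218, 217, 208, 195, 216, 219, 223, 226, 225, 223, 220]
128 G [144, 146, 148, 150, 148, 148, 148, 147, 147, 141, 133, 138, 138, 134, 127, 125, 124, 124, 125, 124, 124, 125, 125, 125, 125, 125, 125, 125, 125, 128, 144, 181, 213, 217, 218, 219, 219, 218, 217, 207, 197, 217, 220, 221, 221, 220, 219, 216]
130 G [147, 146, 147, 148, 151, 152, 151, 146, 141, 132, 130, 132, 130, 128, 127, 135, 143, 144, 144, 145, 148, 
[... 1410 characters left out ...]
, 145, 146, 144, 132, 135, 135, 135, 136, 147, 182, 215, 222, 224, 223, 222, 223, 224, 227, 226, 227, 225, 223, 222, 223, 224, 222, 218, 201, 194, 213, 214, 205, 193, 220, 221, 219, 218, 219, 222, 225, 226]
164 G [145, 142, 139, 139, 134, 127, 126, 127, 133, 133, 135, 137, 136, 137, 137, 154, 192, 218, 222, 223, 223, 222, 222, 225, 226, 226, 226, 225, 226, 245, 255, 255, 252, 231, 200, 195, 216, 218, 214, 203, 186, 168, 180, 200, 210, 221, 223, 222]
170 G [132, 134, 135, 135, 135, 134, 135, 135, 135, 135, 136, 135, 135, 135, 136, 154, 194, 218, 222, 223, 223, 222, 223, 225, 226, 226, 226, 224, 225, 245, 255, 255, 254, 240, 203, 214, 236, 230, 213, 210, 210, 210, 211, 210, 208, 208, 208, 204]
```

Now compare the bar's bearing with the foot strip's. The strip's bolt pairs are clearly visible in the w4 picture.

```bash
python3 - <<'E'
from h import *
import pickle
w4=pickle.load(open("w4.pkl","rb")); w,sc=pickle.load(open("f6.pkl","rb"))
g=lambda p:(np.array(p)+.5)/2.5-.5+np.array([200,40])
ang=lambda a,b:np.degrees(np.arctan2(*(b-a)[[1,0]])).round(2)
L=[atz(w4,g(q),.013) for q in((165,36),(153,95),(440,111),(425,165))]
l,r=(L[0]+L[1])/2,(L[2]+L[3])/2; print("bolts",[x[:2].round(4) for x in L],"strip axis",ang(r,l),"mid",((l+r)/2).round(4))
a,b=[atz(w4,g(q),.012) for q in((90,95),(490,200))]; print("strip edge",ang(b,a))
P=[]
for v in range(148,166,2):
    s=w["pixels"][v,300:345,1].astype(float); 
    d=np.diff(s); i=np.argmax(d[8:22])+8; P.append(atz(w,(300+i+.5,v),.170)[:2])
for v in range(212,236,3):
    s=w["pixels"][v,300:345].astype(int); print(v,s[6:40,2].tolist())
print(np.array(P).round(4)[[0,-1]])
E
```

```text
bolts [array([ 0.4891, -0.0363]), array([ 0.4789, -0.0668]), array([ 0.6442, -0.0842]), array([ 0.6354, -0.1136])] strip axis 163.11 mid [ 0.5619 -0.0752  0.013 ]
strip edge 162.99
212 [78, 80, 82, 85, 88, 92, 106, 171, 246, 254, 254, 254, 254, 254, 254, 254, 254, 255, 255, 255, 255, 255, 255, 255, 254, 235, 136, 113, 113, 113, 112, 113, 113, 111]
215 [111, 111, 111, 111, 111, 112, 118, 177, 246, 254, 254, 254, 254, 254, 254, 254, 254, 255, 255, 255, 255, 255, 255, 255, 254, 239, 141, 125, 134, 143, 152, 163, 172, 163]
218 [111, 111, 112, 112, 112, 112, 120, 179, 247, 254, 254, 254, 254, 254, 254, 254, 254, 254, 255, 255, 255, 255, 255, 255, 254, 246, 236, 246, 247, 247, 247, 247, 246, 241]
221 [120, 128, 138, 146, 146, 133, 141, 191, 248, 254, 254, 254, 254, 254, 254, 254, 254, 254, 254, 254, 255, 255, 255, 255, 254, 245, 232, 239, 241, 241, 242, 242, 243, 242]
224 [236, 236, 236, 237, 235, 220, 166, 196, 248, 254, 254, 254, 254, 254, 254, 254, 254, 254, 254, 254, 254, 254, 255, 255, 254, 247, 240, 239, 239, 239, 239, 239, 238, 237]
227 [231, 231, 231, 231, 220, 169, 157, 196, 248, 254, 254, 254, 254, 254, 254, 254, 254, 254, 254, 254, 254, 254, 255, 254, 253, 241, 224, 218, 206, 198, 193, 183, 197, 198]
230 [233, 233, 233, 233, 229, 206, 162, 192, 246, 254, 254, 254, 254, 254, 254, 254, 254, 254, 254, 254, 254, 254, 255, 254, 252, 220, 132, 128, 149, 166, 191, 198, 199, 198]
233 [216, 208, 191, 170, 156, 149, 155, 197, 249, 254, 254, 254, 254, 253, 254, 254, 254, 254, 254, 254, 254, 254, 254, 254, 250, 213, 180, 176, 170, 169, 195, 200, 199, 197]
[[ 0.4658 -0.0616]
 [ 0.4841 -0.0625]]
```

The bar bears about 163.2° and the strip axis 163.0–163.1°, so with the firm stop the keeper is home. The outlet still faces the pipe, the bystanders haven't moved, and the robot is clear.

```bash
python3 -c "
from bench import ctrl
print(ctrl.close_job())"
```

```text
the job is handed in; nothing more can be done
None
```

I turned the filter in its cup until its outlet faces the copper pipe (within about 1° by my measurements), swung the keeper bar in against its stop in the catch, left the gauge, tee and nut untouched, and handed the job in at about 14.5 s; no verdict came back.

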